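# Hook the retaining spring of a shaker bottle cradle onto its post with a spring puller

## Robot

A 6-joint arm with a two-finger parallel gripper is mounted at the origin on a cart in front of the work surface, level with it; the furniture and walls round the work are solid. World frame = base frame: x ahead of the robot, y to its left, z up, the work surface at z = 0. Lengths are in mm, angles in rad, forces in N, time in s.
With the tool pointing down it reaches from about 325 to 775 mm from the base axis. Payload 5.5 kg.
Tool frame: the origin (TCP) lies midway between the tips of the shut fingers; the grasp point (between the pads) lies 19 mm behind it; z points along the fingers, y is the direction in which the jaws open and shut (so a half turn about z gives the same grasp; the last joint's range is limited). The gripper opens to 85 mm and grips with 20 to 120 N. Pads are 22 mm wide; open, the fingers measure 114 mm over their backs; the gripper's body (76 mm by 85 mm) begins 54 mm behind the grasp point. The pads swing forward as they close: fully open they stand 13 mm farther back than shut.
Start: joints at [-1.337, 0.091, 1.231, -0, 1.82, -0.057], TCP at [172.031, -574.823, 231.275] pointing down, gripper open.
Joint ranges: [-2.87, 2.87], [-0.86, 2.18], [0.17, 2.46], [-1.51, 4.65], [0.06, 2.69], [-2.65, 2.65]. Speed limits (rad/s): [2.57, 2.57, 3.01, 3.14, 3.14, 3.14].

## Interface

Orientations are given as a rotation vector (axis times angle).
In Python, from station import * gives the robot as it stands. Calls block until the motion is done:
- move_ptp(position, orientation): joint-space move of the TCP to a pose.
- line_to(position, attitude=None, speed=150, contact_N=None): straight line of the TCP; attitude=None keeps the orientation; speed is the mean speed in mm/s. With contact_N (N) it stops when the force on the tool has changed by that much, and returns True; else False.
- set_joints(angles): joint-space move.
- move_gripper(opening): opening from 0.0 (shut) to 1.0 (fully open); the grip force is fixed at half the most; returns when the fingers have stopped.
- dwell(seconds).
- ik(position, orientation): joint angles nearest the present ones, or None.
- read_state(): the state.
- capture(name): name is "scene" or "top" or "wrist"; returns the picture (480x640x3 uint8, red, green, blue); there is no depth.
- calibration(name): a dict with "fx", "fy", "cx", "cy" (pixels), "origin" and "orientation" of the camera in the world; the wrist camera has in their place "T_tool_cam" (4x4, takes a point from camera to tool coordinates, whose origin is the TCP and whose axes are the flange's). Camera axes: x right, y down, z forward; pixel columns grow to the right and rows downward; lengths in mm; the calibration is good to about 2 mm. A picture is of the moment at which its call begins: read the wrist's pose just before it. calibration takes no time and is no camera call.
A pose or a line that the arm cannot do raises MotionError and nothing moves.
- finish_job(): hands the job in, once; it reports no verdict.
The state is a dict: "time_s": time; "q": joint angles; "qd": joint speeds; "effort": joint torques, N m; "eef_pos": TCP position; "ee_rot": TCP orientation; "force": force on the tool from outside, world axes, zero at the start; "wrist_torque": the same for the moment, N m; "opening": opening from 0.0 (shut) to 1.0 (fully open).
Only numpy, scipy, OpenCV 4.12 (cv2) and the standard library are available. Lean on these libraries where they do the work, as an engineer would, in place of code of your own. Each camera call takes 0.05 s, during which the arm holds its last target.

## Task

Secure the bottle in the shaker cradle: take the blue-handled spring puller from its leaning rest, put its tip in the yellow eye at the free end of the retaining spring, stretch the spring in front of the bottle and hang its hook on the brass anchor post. Do not touch the hook or its eye with the gripper. Then free the puller and lay it back in its rest as it was, leaving the bottle and the other things standing where they are.

Things in the scene. Friction and masses are not known exactly. Their poses are not given: they have to be found in the camera images.
- cradle: Shaker bottle cradle, fixed to the worktop: blue base, x from -115 to +85 and y from -125 to +125 mm, its grey platform 45 mm high. Origin: on the worktop, z up; its front faces its own -x. The bottle stands on it at (-4, 0) mm between two cheeks, 90 mm high over the worktop.
- shield_edge (a point): Middle of the front edge of the clear drip shield over the cradle, at cradle (-76, 0, 187) mm; axes as the cradle. The plate reaches from there 151 mm to +x and 115 mm to either side; its underside is 183 mm and its top 191 mm above the worktop. It overhangs the hung spring by 31 mm, so a tool must come in leaning, from the front (-x).
- spring_pivot (a point): Axis of the steel pivot pillar on the cradle's front left at cradle (-45, 70, 75) mm; the spring's fixed end turns about it, level, 75 mm above the worktop. Axes as the cradle.
- anchor_post (a point): Centre of the brass anchor post on the front right at cradle (-45, -80, 75) mm, 150 mm from the pivot: pin 8 mm in diameter, with a 13 mm head from 85 to 88 mm above the worktop. Axes as the cradle.
- swing (a joint): Turn of the spring about the pivot, rad: 0 = along the line from pivot to post, larger = free end swung to the cradle's front (-x); range -0.08 to 0.7; slight friction, it stays where it is left.
- stretch (a joint): Stretch of the spring, m: 0 = slack, range 0 to 0.07. Pulls back with about 1.2 N + 70 N/m. About 0.038 when hung on the post.
- hook: Level steel wire hook (wire 3.6 mm) at the spring's free end; it moves only with swing and stretch. Own -y points outwards along the spring, +x to the open side (to the bottle). Origin: centre of the bend (mean radius 7.5 mm), 110 mm from the pivot when slack. Coming from the front, the mouth takes the post while the post's centre lies 3 to 11 mm inwards (+y) of the origin (5 to 13 mm overpull).
- hook_seat (a point): Point of the hook, 1.7 mm outwards of its origin, where the centre of the post lies when the hook hangs on it. Axes as the hook.
- hook_eye (a point): Centre of the yellow eye beyond the hook, 16.5 mm outwards of the hook's origin, 126.5 mm from the pivot when slack, 75 mm above the worktop: level wire ring, 14 mm clear inside, 21.6 mm outside, wire 3.6 mm. Axes as the hook.
- puller: Spring puller, 90 g. Origin: the very end of its tip. The tip (5 mm in diameter) runs up along +z for 22 mm, then the tool leans 35 degrees to its own -x: 6 mm shaft for 40 mm, then a blue handle 90 mm long, 16 mm across (flat sides facing +y and -y) and 18 mm deep. In its rest its z axis is vertical and its axes are the rest's.
- puller_grip (a point): Grip point on the puller's handle, 105 mm up the leaning part: at puller (-60.2, 0, 108) mm; 25 mm of handle remain above it. The rest leaves the handle's sides free from 76 mm to the top of the leaning part (29 mm below this point).
- rest: Fixed leaning rest on an aluminium plate 110 x 70 mm; origin on the worktop under the puller's tip. A grey trough, 21 mm wide inside, leans 35 degrees to its own -x and carries the lower handle from below; the handle's end stands on a ledge slotted for the shaft. The puller is lifted out along its handle and square to the trough (up and to +x), and put back the opposite way.
- rest_seat (a point): Where the puller's origin (tip end) lies when it is in the rest: 25 mm above the rest's origin. Axes as the rest.
- bottle: Closed bottle with blue cap, 57 mm wide, 111 mm tall, standing in the cradle. Origin at the centre of its underside.
- beaker: Small empty glass beaker, 50 mm wide, 58 mm tall, bystander. Origin under its centre.
- timer: White bench timer, 62 x 66 x 16 mm, bystander. Origin under its centre.
- tape: Roll of tape lying flat, 98 mm wide, 25 mm high, bystander. Origin under its centre.

How it is judged:
By the outcome, as a careful person would: the job done as asked, in the order asked, and still so for the second after the job is handed in, with the robot touching nothing.
It also fails if it takes over 43 s, if anything falls off the work surface, if the arm or the gripper's body presses on something with over 40 N, if the wrist force passes 120 N, or if a joint passes its speed limit or range.

## Working session

There is one attempt and no reset: what is moved stays moved. The work goes in short steps, each a Python script; the robot and the scene stay as the last script left them, time stands still between calls to the robot, and variables do not carry over. Pictures are saved under pics/ and viewed, and the job is handed in when it is done.

```bash
ls; mkdir -p pics; python3 - <<'E'
from station import *
import cv2
s=read_state();print(s)
for n in("scene","top","wrist"):
    im=capture(n);cv2.imwrite(f"pics/{n}0.png",im[:,:,::-1]);print(n,calibration(n))
E
```

```text
pics
{'time_s': 0.0, 'q': array([-1.33669017e+00,  9.18640229e-02,  1.23189210e+00,  2.33507651e-05,
        1.81979277e+00, -5.67165353e-02]), 'qd': array([ 0.00026663,  0.00085538,  0.0020552 , -0.00048097,  0.00067329,
        0.00076931]), 'effort': array([ 1.70155104e-04, -4.58734059e+01, -4.18024743e+01, -8.83713165e-05,
        1.15455556e-02,  7.81164061e-06]), 'eef_pos': array([ 171.97507733, -574.53191671,  230.14426633]), 'ee_rot': array([-3.10650622e+00, -4.54941299e-01,  2.36624654e-04]), 'force': array([ 0.25050361, -0.1983003 ,  0.03421422]), 'wrist_torque': array([-0.01512026,  0.00881415, -0.03364442]), 'opening': 1.0027969429164012}
scene {'fx': 483.47067333720395, 'fy': 483.47067333720395, 'cx': 323.0101461849948, 'cy': 240.1748362988411, 'origin': array([ 707.15710752, -512.6397468 ,  907.33841247]), 'orientation': array([-2.54174967, -0.44859256,  0.12194062])}
top {'fx': 521.0547008807721, 'fy': 521.0547008807721, 'cx': 321.1067313146145, 'cy': 243.18125405579943, 'origin': array([ 362.72444481,  -19.63705708, 1333.2935995 ]), 'orientation': array([-2.15237879,  2.13638568, -0.16370055])}
wrist {'fx': 362.4668828628418, 'fy': 362.4668828628418, 'cx': 326.4775189931269, 'cy': 238.34841761457125, 'T_tool_cam': array([[ 3.38696063e-04, -9.63964655e-01, -2.66030129e-01,
         6.79359932e+01],
       [ 9.99999793e-01,  1.81021154e-04,  6.17215800e-04,
         2.45973505e-01],
       [-5.46817135e-04, -2.66030283e-01,  9.63964517e-01,
        -1.43051594e+02],
       [ 0.00000000e+00,  0.00000000e+00,  0.00000000e+00,
         1.00000000e+00]])}
```

View pics/scene0.png

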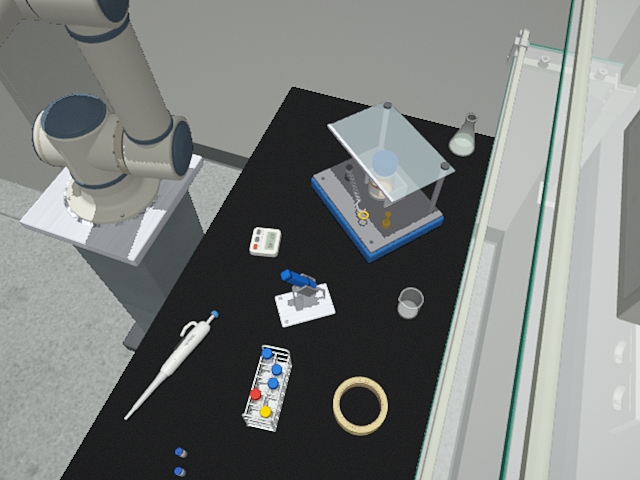

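View pics/top0.png

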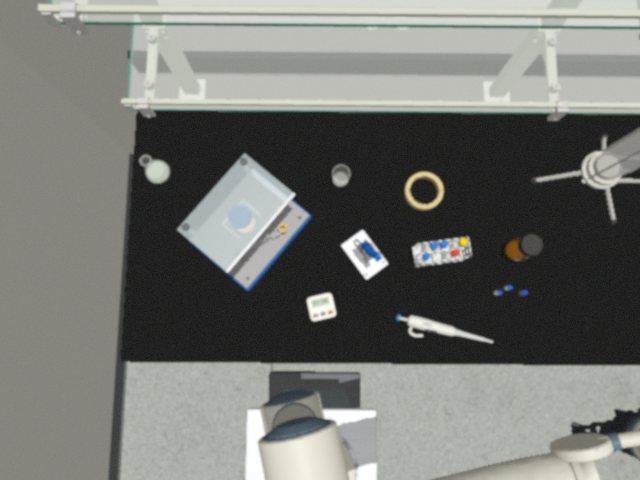

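View pics/wrist0.png

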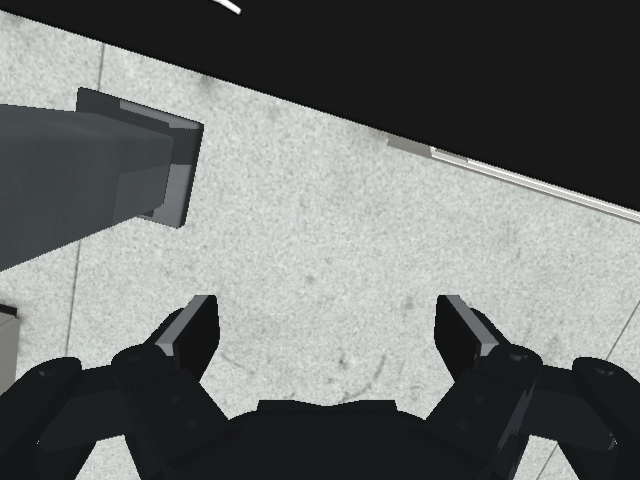

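```bash
cat > h.py <<'E'
import numpy as np, cv2
from scipy.spatial.transform import Rotation as R
from station import *
def cam(n,s=None):
    c=calibration(n)
    if n=="wrist":
        T=c["T_tool_cam"];Rw=R.from_rotvec(s["ee_rot"]).as_matrix()
        return c,Rw@T[:3,:3],Rw@T[:3,3]+s["eef_pos"]
    return c,R.from_rotvec(c["orientation"]).as_matrix(),np.array(c["origin"])
def ray(C,u,v):
    c,Rm,o=C
    d=Rm@np.array([(u-c["cx"])/c["fx"],(v-c["cy"])/c["fy"],1.]);return o,d/np.linalg.norm(d)
def onz(C,u,v,z):
    o,d=ray(C,u,v);return o+d*(z-o[2])/d[2]
def proj(C,p):
    c,Rm,o=C;q=Rm.T@(np.asarray(p,float)-o);return c["fx"]*q[0]/q[2]+c["cx"],c["fy"]*q[1]/q[2]+c["cy"]
def tri(rs):
    A=np.zeros((3,3));b=np.zeros(3)
    for o,d in rs:
        M=np.eye(3)-np.outer(d,d);A+=M;b+=M@o
    return np.linalg.solve(A,b)
E
python3 - <<'E'
import cv2
a=cv2.imread('pics/scene0.png');b=cv2.imread('pics/top0.png')
x=cv2.resize(a[90:340,230:480],(600,600),interpolation=2)
cv2.imwrite('pics/s_crop.png',x)
cv2.imwrite('pics/t_crop.png',cv2.resize(b[140:300,170:410],(800,533),interpolation=2))
E
```

```text
(no output)
```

View pics/s_crop.png

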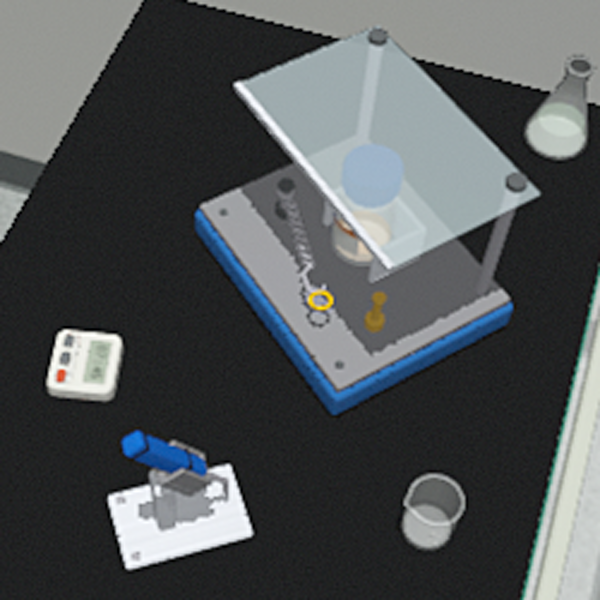

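View pics/t_crop.png

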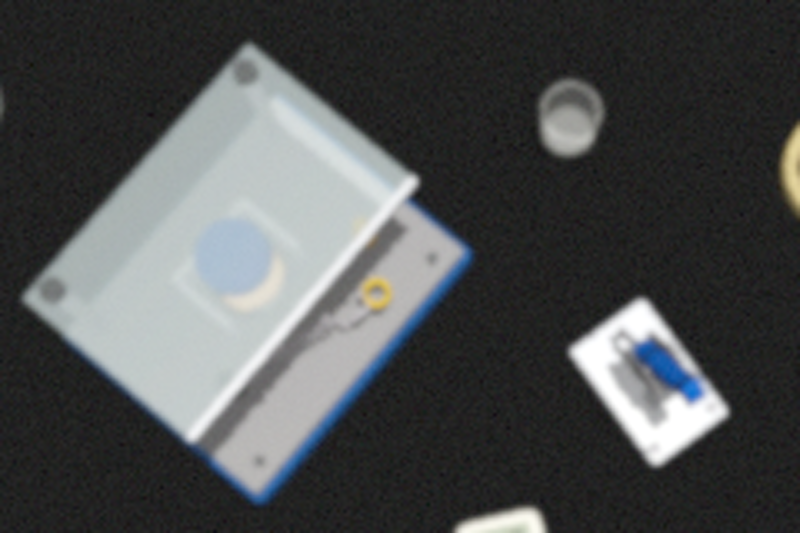

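```bash
python3 - <<'E'
from h import *
S=cam("scene");T=cam("top")
sc=lambda u,v:(230+u*250/600,90+v*250/600)
tc=lambda u,v:(170+u*.3,140+v*.3)
pr=lambda n,p:print(n,np.round(p,1))
e1=ray(S,*sc(320,299));e2=ray(T,*tc(376,293))
pr("eye S",onz(S,*sc(320,299),75));pr("eye T",onz(T,*tc(376,293),75));pr("tri",tri([e1,e2]))
# shield front corners z187
for n,a,b in(("A",(238,86),(193,440)),("B",(392,266),(414,182))):
    pr("S"+n,onz(S,*sc(*a),187));pr("T"+n,onz(T,*tc(*b),187))
# rest plate
for a in((108,492),(232,465),(254,535),(128,569)):pr("restS",onz(S,*sc(*a),6))
for a in((570,350),(645,297),(728,410),(655,466)):pr("restT",onz(T,*tc(*a),6))
# post head in S
pr("post",onz(S,*sc(379,299),88))
pr("pivot",onz(S,*sc(286,187),85))
for a in((198,212),(334,395),(512,300)):pr("baseS",onz(S,*sc(*a),45))
for a in((260,498),(470,252)):pr("baseT",onz(T,*tc(*a),45))
E
```

```text
eye S [590.1  75.1  75. ]
eye T [590.3  72.5  75. ]
tri [590.2  72.5  78.3]
SA [471.8 187.3 187. ]
TA [470.3 183.5 187. ]
SB [649.   45.2 187. ]
TB [646.6  39.9 187. ]
restS [ 470.2 -132.8    6. ]
restS [561.4 -71.8   6. ]
restS [ 600.9 -127.5    6. ]
restS [ 513.1 -191.8    6. ]
restT [559.2 -73.1   6. ]
restT [ 601.2 -131.3    6. ]
restT [ 513.5 -194.7    6. ]
restT [ 470.  -138.3    6. ]
post [640.   83.5  88. ]
pivot [523.9 178.8  85. ]
baseS [445.7 153.5  45. ]
baseS [627.7   3.2  45. ]
baseS [750.7 155.6  45. ]
baseT [441.  157.7  45. ]
baseT [627.8   4.2  45. ]
```

```bash
cat >> h.py <<'E'
def cradle(x=607.,y=173.,yaw=51.):
    return R.from_euler('z',yaw,degrees=True).as_matrix(),np.array([x,y,0.])
def toolpose(tip,yaw,extra=0.,flip=False,back=0.,s=105.):
    """TCP pose holding puller with tip end at tip, puller z vertical, yaw deg; tool z along -handle (extra tilts toward horizontal), back mm retreat along tool"""
    M=R.from_euler('z',yaw,degrees=True).as_matrix()
    a=np.array([-np.sin(np.radians(35)),0,np.cos(np.radians(35))])
    g=np.array([0,0,22.])+s*a
    t=np.radians(35+extra);z=np.array([np.sin(t),0,-np.cos(t)])
    y=np.array([0,-1. if flip else 1.,0]);x=np.cross(y,z)
    Rm=M@np.column_stack([x,y,z])
    return np.asarray(tip)+M@(g+(19-back)*z),R.from_matrix(Rm).as_rotvec()
E
python3 - <<'E'
from h import *
S=cam("scene");T=cam("top")
sc=lambda u,v:(230+u*250/600,90+v*250/600)
tc=lambda u,v:(170+u*.3,140+v*.3)
a,b=sc(133,447),tc(693,390)
print(onz(S,*a,153),onz(T,*b,153),tri([ray(S,*a),ray(T,*b)]))
top=(onz(S,*a,153)+onz(T,*b,153))/2
M=R.from_euler('z',36,degrees=True).as_matrix()
o=top-M@np.array([-74.6,0,153]);print("rest origin",o)
seat=o+[0,0,25]
Mc,oc=cradle()
eye=np.array([590,73.5,75.]);
for f in(False,True):
  for ex in(0,15):
    print(f,ex)
    for n,p in(("pre",toolpose(seat,36,ex,f,90)),("grasp",toolpose(seat,36,ex,f)),("up",toolpose(seat+[0,0,100],36,ex,f)),("eyeabove",toolpose(eye+[0,0,30],51,ex,f)),("eye",toolpose(eye-[0,0,15],51,ex,f)),("post",toolpose(oc+Mc@np.array([-45,-105,62]),51,ex,f))):
        q=ik(*p);print(n,np.round(p[0]),None if q is None else np.round(q,2))
E
```

```text
[ 511.83831379 -154.74557867  153.        ] [ 510.39716182 -151.49160544  153.        ] [ 510.78051096 -152.2072943   147.99563771]
rest origin [ 5.71470406e+02 -1.09269812e+02  2.84217094e-14]
False 0
pre [ 490. -169.  191.] None
grasp [ 532. -138.  117.] None
up [ 532. -138.  217.] None
eyeabove [559.  35. 197.] None
eye [559.  35. 152.] None
post [629.  34. 154.] None
False 15
pre [ 479. -177.  179.] None
grasp [ 535. -136.  121.] None
up [ 535. -136.  221.] None
eyeabove [561.  38. 201.] None
eye [561.  38. 156.] None
post [632.  36. 158.] None
True 0
pre [ 490. -169.  191.] [-0.79 -0.36  1.82  0.6   1.57  0.19]
grasp [ 532. -138.  117.] [-0.67 -0.28  1.89  0.6   1.38  0.2 ]
up [ 532. -138.  217.] [-0.67 -0.32  1.74  0.59  1.54  0.31]
eyeabove [559.  35. 197.] [-0.34 -0.32  1.78  0.57  1.47  0.35]
eye [559.  35. 152.] [-0.34 -0.3   1.85  0.58  1.4   0.3 ]
post [629.  34. 154.] [-0.29 -0.11  1.67  0.57  1.36  0.32]
True 15
pre [ 479. -177.  179.] [-0.97 -0.37  1.96  0.87  1.58 -0.03]
grasp [ 535. -136.  121.] [-0.81 -0.29  2.    0.88  1.38 -0.02]
up [ 535. -136.  221.] [-0.81 -0.36  1.87  0.86  1.5   0.13]
eyeabove [561.  38. 201.] [-0.47 -0.36  1.91  0.86  1.42  0.15]
eye [561.  38. 156.] [-0.47 -0.33  1.97  0.87  1.37  0.08]
post [632.  36. 158.] [-0.41 -0.14  1.81  0.87  1.3   0.1 ]
```

```bash
python3 - <<'E'
from h import *
seat=np.array([571.5,-109.3,25]);Mc,oc=cradle();eye=np.array([590,73.5,75.])
ex=-12
for n,p in(("pre",toolpose(seat,36,ex,True,110)),("grasp",toolpose(seat,36,ex,True)),("up",toolpose(seat+[0,0,100],36,ex,True)),("eyeabove",toolpose(eye+[0,0,30],51,ex,True)),("eye",toolpose(eye-[0,0,15],51,ex,True)),("post",toolpose(oc+Mc@np.array([-45,-105,62]),51,ex,True))):
    q=ik(*p);print(n,np.round(p[0]),None if q is None else np.round(q,2))
p=toolpose(seat,36,ex,True,110)
move_ptp(*p);s=read_state();im=capture("wrist");print(s["time_s"],s["eef_pos"]-p[0]);cv2.imwrite("pics/w1.png",im[:,:,::-1])
W=cam("wrist",s)
M=R.from_euler('z',36,degrees=True).as_matrix()
for k,v in dict(tip=[0,0,0],bend=[0,0,22],h0=[-22.9,0,54.8],grip=[-60.2,0,108],top=[-74.6,0,128.5]).items(): print(k,proj(W,seat+M@np.array(v,float)))
E
```

```text
pre [ 494. -166.  217.] [-0.64 -0.3   1.67  0.38  1.64  0.36]
grasp [ 529. -140.  116.] [-0.55 -0.23  1.79  0.37  1.43  0.37]
up [ 529. -140.  216.] [-0.55 -0.25  1.63  0.37  1.6   0.43]
eyeabove [557.  32. 196.] [-0.22 -0.24  1.66  0.36  1.54  0.48]
eye [557.  32. 151.] [-0.22 -0.24  1.73  0.36  1.47  0.45]
post [627.  31. 153.] [-0.19 -0.04  1.55  0.36  1.44  0.47]
2.0167 [-0.09487224 -0.84247737  0.04745366]
tip (np.float64(325.04549154931175), np.float64(195.0151981096255))
bend (np.float64(324.97921620761423), np.float64(189.10448516940144))
h0 (np.float64(324.8714950995541), np.float64(205.43314260594659))
grip (np.float64(324.63006504685916), np.float64(242.2702969185508))
top (np.float64(324.50350503570803), np.float64(261.62592975955346))
```

View pics/w1.png

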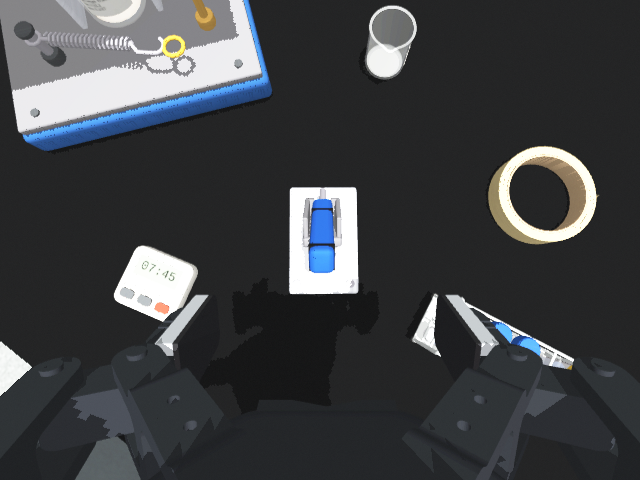

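```bash
python3 - <<'E'
import cv2
a=cv2.imread('pics/w1.png')
cv2.imwrite('pics/w1a.png',cv2.resize(a[175:305,270:380],(660,600)[:2] if 0 else (508,600),interpolation=2))
cv2.imwrite('pics/w1b.png',cv2.resize(a[0:155,0:280],(800,443),interpolation=2))
h=cv2.cvtColor(a,cv2.COLOR_BGR2HSV)
m=cv2.inRange(h,(95,120,60),(125,255,255));m[:170]=0;m[300:]=0;m[:,:280]=0;m[:,370:]=0
for r in range(190,276,5):
    import numpy as np
    c=np.where(m[r])[0]
    if len(c):print(r,c.min(),c.max(),(c.min()+c.max())/2)
E
```

```text
200 315 330 322.5
205 313 331 322.0
210 314 330 322.0
215 312 332 322.0
220 311 332 321.5
225 311 332 321.5
230 310 332 321.0
235 310 333 321.5
240 310 333 321.5
245 315 328 321.5
250 309 333 321.0
255 309 334 321.5
260 309 333 321.0
265 309 333 321.0
270 311 332 321.5
```

View pics/w1a.png

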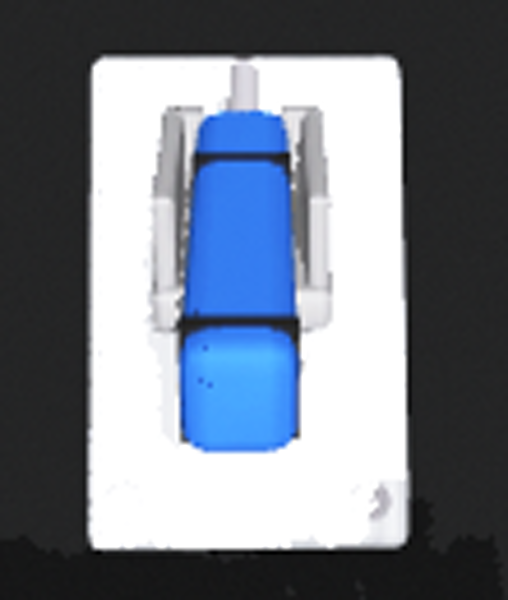

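View pics/w1b.png

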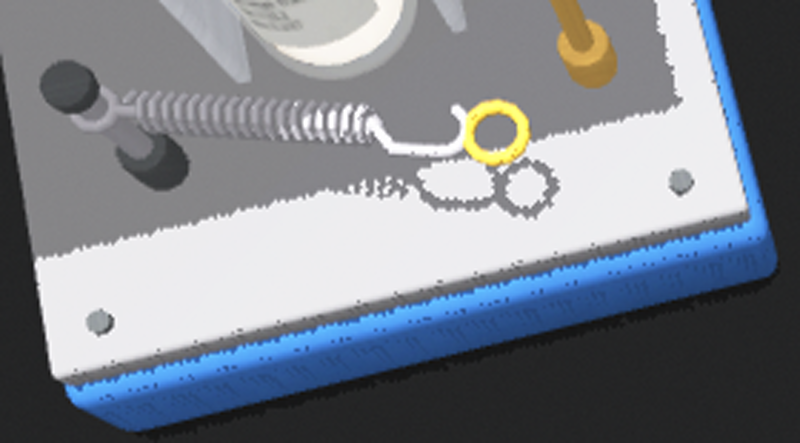

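```bash
cat > m.py <<'E'
from h import *
s=read_state();W=cam("wrist",s)
seat=np.array([571.5,-109.3,25]);M=R.from_euler('z',36,degrees=True).as_matrix()
sn,cs=np.sin(np.radians(35)),np.cos(np.radians(35));a=np.array([-sn,0,cs]);n=np.array([cs,0,sn])
P=lambda s,d,y=0:seat+M@(np.array([0,y,22.])+s*a+d*n)
for k,v in dict(lowup=P(40,9),topup=P(130,9),toplow=P(130,-9)).items():print(k,np.round(proj(W,v),1))
o,d=ray(W,321.3,199);print
z=lambda u,v,h:np.round(onz(W,u,v,h),1)
f=280/800
for n_,u,v,h in(("eye",497,132.5,75),("base L",52,379,45),("base R",748,213,45),("postbase",588,42,53),("pivtop",70,86,92)):
    print(n_,z(u*f,v*f,h))
for u,v in((290,187.5),(357,187.5),(358,293.5),(290,293.5)):print("plate",z(u,v,6))
E
python3 m.py
```

```text
lowup [324.8 195.3]
topup [324.4 248.6]
toplow [324.5 273.9]
eye [592.2  73.   75. ]
base L [444.8 160.4  45. ]
base R [628.7   8.4  45. ]
postbase [643.3  86.4  53. ]
pivtop [523.9 172.1  92. ]
plate [560.4 -72.    6. ]
plate [ 601.5 -128.8    6. ]
plate [ 512.6 -192.9    6. ]
plate [ 472.5 -137.5    6. ]
```

```bash
cat >> h.py <<'E'
SEAT=np.array([569.8,-108.,25.]);YR=36.;EX=-12.
E
python3 - <<'E'
from h import *
p=toolpose(SEAT,YR,EX,True,0)
line_to(p[0],p[1],speed=110)
s=read_state();print(s["time_s"],s["force"]);
im=capture("wrist");cv2.imwrite("pics/w2.png",im[:,:,::-1])
im=capture("scene");cv2.imwrite("pics/s2.png",cv2.resize(im[190:330,230:380,::-1],(640,597),interpolation=2))
E
```

```text
3.2167 [0.30192206 0.36108004 0.24862986]
```

View pics/w2.png

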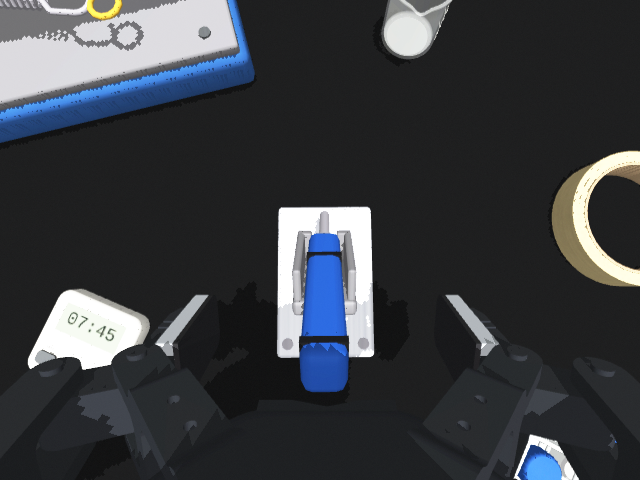

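View pics/s2.png

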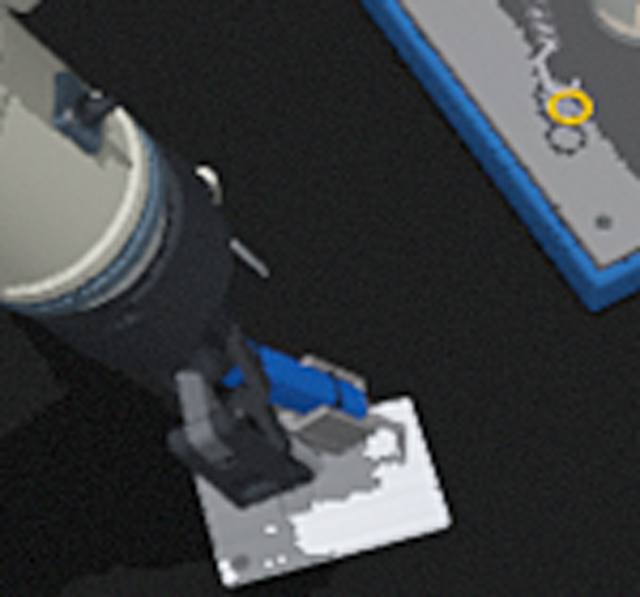

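```bash
python3 - <<'E'
from h import *
s=read_state();W=cam("wrist",s)
M=R.from_euler('z',YR,degrees=True).as_matrix()
sn,cs=np.sin(np.radians(35)),np.cos(np.radians(35));a=np.array([-sn,0,cs]);n=np.array([cs,0,sn])
P=lambda s,d,y=0:SEAT+M@(np.array([0,y,22.])+s*a+d*n)
for k,v in dict(lowup=P(40,9),topup=P(130,9),toplow=P(130,-9)).items():print(k,np.round(proj(W,v),1))
move_gripper(0.0);s2=read_state();print(s2["time_s"],s2["opening"],s2["force"],s2["eef_pos"]-s["eef_pos"])
im=capture("wrist");cv2.imwrite("pics/w3.png",im[:,:,::-1])
E
```

```text
lowup [324.4 228.5]
topup [323.5 355.2]
toplow [323.6 395.2]
3.95 0.178881956016554 [ 0.51773516 -0.16589759  1.74036099] [-0.29271523  0.33277606 -0.96215656]
```

View pics/w3.png

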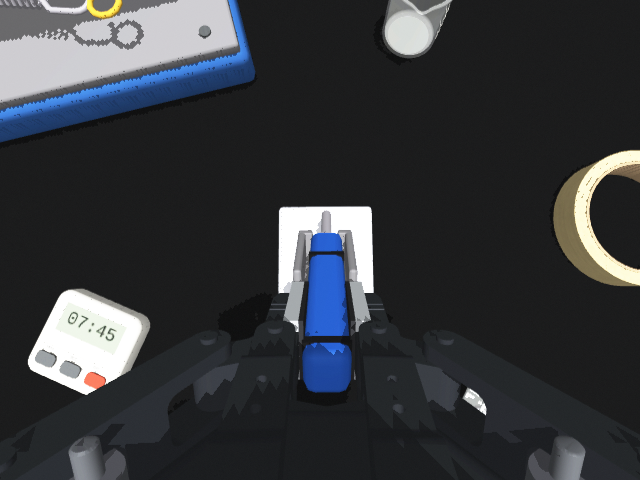

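```bash
python3 - <<'E'
from h import *
import json
s=read_state();json.dump(dict(p=list(s["eef_pos"]),r=list(s["ee_rot"])),open("grasp.json","w"))
g=s["eef_pos"];pg=toolpose(SEAT,YR,EX,True);print(g-pg[0],(R.from_rotvec(pg[1]).inv()*R.from_rotvec(s["ee_rot"])).magnitude())
M=R.from_euler('z',YR,degrees=True).as_matrix()
sn,cs=np.sin(np.radians(35)),np.cos(np.radians(35));a=M@np.array([-sn,0,cs]);n=M@np.array([cs,0,sn])
p1=pg[0]+6*a
line_to(p1,speed=60);print(read_state()["force"])
line_to(p1+50*n,speed=120)
s=read_state();print(s["time_s"],s["force"])
im=capture("wrist");cv2.imwrite("pics/w4.png",im[:,:,::-1])
E
```

```text
[ 0.02631223 -0.06281993  0.13285808] 0.00020181641800009198
[ 0.59856304 -0.40531121  0.56156582]
4.8167 [ 0.4042288  -0.61604158 -1.07070236]
```

View pics/w4.png

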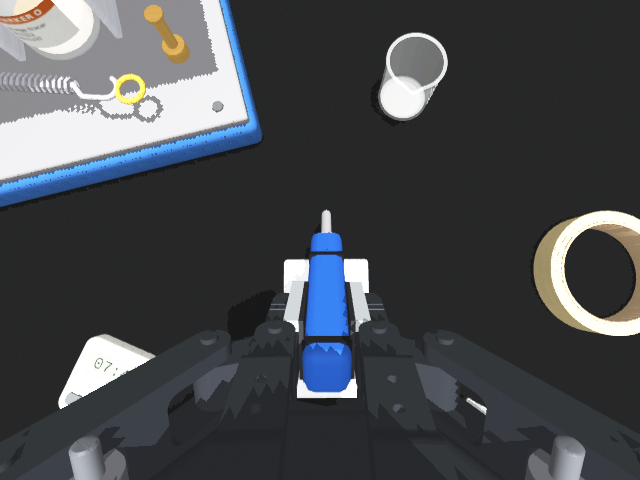

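```bash
python3 - <<'E'
from h import *
s=read_state();W=cam("wrist",s)
print("post",onz(W,153,13,88),"eye",onz(W,131,88.5,75))
M=R.from_euler('z',YR,degrees=True).as_matrix()
tip=SEAT+M@(6*np.array([-.5736,0,.8192])+50*np.array([.8192,0,.5736]));print("tip px",proj(W,tip),"bend",proj(W,tip+[0,0,22]))
Mc,oc=cradle()
eye=np.array([592,73,75.])
p=toolpose(eye+Mc@np.array([-35,0,45.]),51,EX,True)
move_ptp(*p);s=read_state();im=capture("wrist");print(s["time_s"],s["eef_pos"]-p[0])
cv2.imwrite("pics/w5.png",im[:,:,::-1])
im=capture("scene");cv2.imwrite("pics/s5.png",im[:,:,::-1])
E
```

```text
post [640.04500939  84.77812381  88.        ] eye [592.26887776  72.64790521  75.        ]
tip px (np.float64(326.2777194754053), np.float64(218.63619984023444)) bend (np.float64(326.2493422783431), np.float64(212.24154938640203))
5.475 [-0.21576014 -0.35462789 -0.56788947]
```

View pics/w5.png

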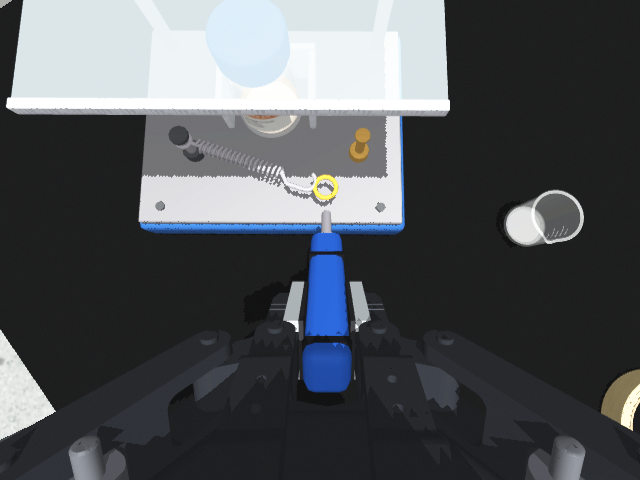

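View pics/s5.png

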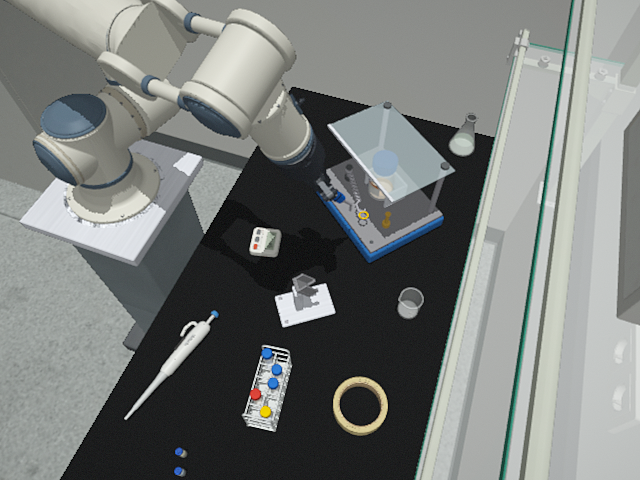

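```bash
python3 - <<'E'
from h import *
a=cv2.imread('pics/w5.png')
cv2.imwrite('pics/w5a.png',cv2.resize(a[90:240,135:415],(800,429),interpolation=2))
h=cv2.cvtColor(a,cv2.COLOR_BGR2HSV)
m=cv2.inRange(h,(22,150,150),(35,255,255));m[:160]=0;m[210:]=0;m[:,:290]=0;m[:,345:]=0
ys,xs=np.where(m);print(xs.min(),xs.max(),ys.min(),ys.max(),len(xs));e=cv2.fitEllipse(np.column_stack([xs,ys]).astype(np.float32));
c=max(cv2.findContours(m,0,1)[0],key=len);print(cv2.fitEllipse(c))
m=cv2.inRange(h,(10,110,60),(24,255,255));m[:110]=0;m[170:]=0;m[:,:340]=0;m[:,380:]=0
for r in range(120,165,2):
    c=np.where(m[r])[0]
    if len(c):print(r,c.min(),c.max())
E
```

```text
313 337 175 199 146
((325.581787109375, 187.6093292236328), (20.356515884399414, 22.68301773071289), 69.75570678710938)
128 361 364
130 357 367
132 356 369
134 355 369
136 355 370
138 356 369
140 357 368
142 354 365
144 352 366
146 350 367
148 350 368
150 349 368
152 349 368
154 349 367
156 350 366
158 351 365
160 353 363
162 358 358
```

View pics/w5a.png

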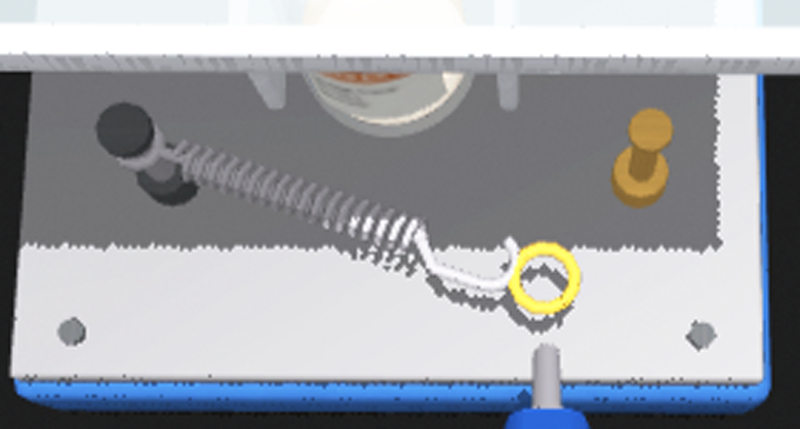

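```bash
python3 - <<'E'
from h import *
s=read_state();W=cam("wrist",s);z=lambda u,v,h:onz(W,u,v,h)
eye=z(325.3,187.2,75);post=z(362.5,134.7,88);piv=z(179.1,135.5,92)
print("eye",eye,"post",post,"piv",piv)
L=z(139.2,221.6,45);Rr=z(401.7,223,45);d=L-Rr;print("base",L,Rr,np.linalg.norm(d),np.degrees(np.arctan2(d[1],d[0]))-90)
A=z(8,98,191);B=z(449,101,191);d=A-B;print("shield",A,B,(A+B)/2,np.linalg.norm(d),np.degrees(np.arctan2(d[1],d[0]))-90)
for h in(80,85,90,95):
    p=z(179.1,135.5,h);d=p-post;d[2]=0;print(h,np.linalg.norm(d),np.degrees(np.arctan2(d[1],d[0]))-90, np.linalg.norm((eye-p)[:2]))
E
```

```text
eye [591.3764154   72.17464769  75.        ] post [639.83694848  84.19452463  88.        ] piv [524.89885596 174.55616625  92.        ]
base [446.22805366 159.8042274   45.        ] [629.03907516   9.57543633  45.        ] 236.6190170921564 50.58762717219446
shield [474.20916544 186.95303756 191.        ] [649.66279222  42.1562785  191.        ] [561.93597883 114.55465803 191.        ] 227.48643165119458 50.468137054149366
80 151.3339133582643 49.837993118186944 128.57680370498224
85 149.17528808297686 50.64986455383439 125.85565013197241
90 147.047490644301 51.485403631563116 123.14901370748989
95 144.9518786451788 52.34528930534876 120.45787301769779
```

```bash
cat >> h.py <<'E'
YC=50.6
_c,_s=np.cos(np.radians(YC)),np.sin(np.radians(YC))
XCV=np.array([_c,_s,0]);YCV=np.array([-_s,_c,0])
POST=np.array([639.9,84.1,0]);PIV=POST+150*YCV;EYE=np.array([591.4,72.2,75.])
def polar(r,sw,z):
    return PIV+r*(-YCV*np.cos(sw)-XCV*np.sin(sw))+np.array([0,0,z])
def tl(tip,yaw=YC,speed=100,**k):
    p=toolpose(tip,yaw,EX,True);return line_to(p[0],p[1],speed=speed,**k)
E
python3 - <<'E'
from h import *
print(polar(126.5,.32,75))
tl(np.array([*EYE[:2],86.]),speed=80)
s=read_state();im=capture("wrist");W=cam("wrist",s);print(s["time_s"])
print("bend",proj(W,EYE+[0,0,33]),"tip",proj(W,EYE+[0,0,11]),"eye",proj(W,EYE))
cv2.imwrite("pics/w6.png",cv2.resize(im[130:290,200:440,::-1],(800,533),interpolation=2))
im=capture("scene");cv2.imwrite("pics/s6.png",cv2.resize(im[150:270,310:460,::-1],(750,600),interpolation=2))
S=cam("scene")
for n,p in(("bend",EYE+[0,0,33]),("tip",EYE+[0,0,11]),("eye",EYE)):
    u,v=proj(S,p);print(n,(u-310)*5,(v-150)*5)
E
```

```text
[591.52086088  72.34309642  75.        ]
6.325
bend (np.float64(325.60419995447535), np.float64(213.53942687896242)) tip (np.float64(325.6423651445305), np.float64(219.82434209015798)) eye (np.float64(325.65907909317673), np.float64(222.57673897155948))
bend 273.7038844158991 282.42140353922184
tip 269.54552468174654 313.73845832554736
eye 267.523200792146 328.96879723205217
```

View pics/w6.png

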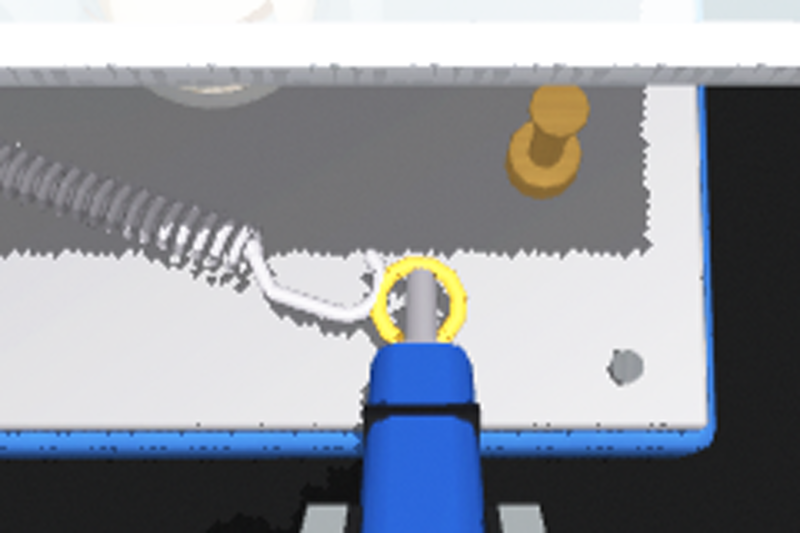

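View pics/s6.png

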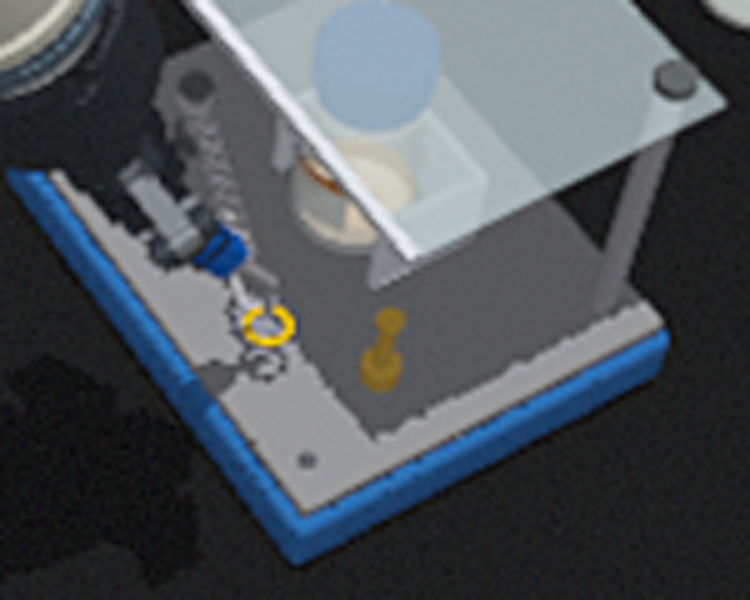

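```bash
python3 - <<'E'
from h import *
im=capture("scene");cv2.imwrite("pics/s6b.png",cv2.resize(im[190:226,345:381,::-1],(576,576),interpolation=0))
im=capture("wrist");cv2.imwrite("pics/w6b.png",cv2.resize(im[195:255,295:355,::-1],(600,600),interpolation=0))
E
```

```text
(no output)
```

View pics/s6b.png

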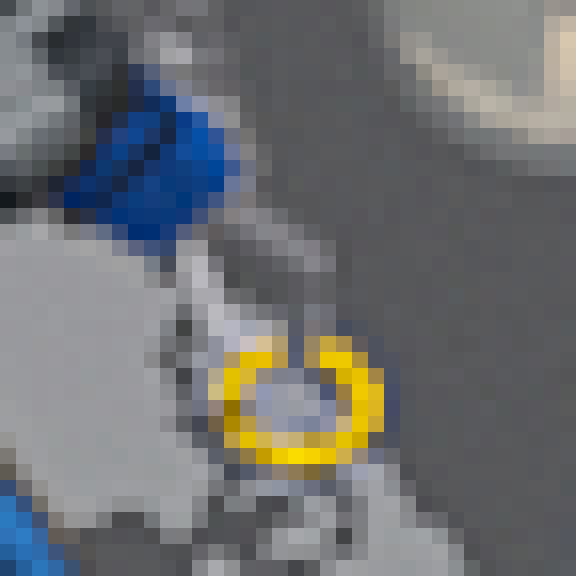

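View pics/w6b.png

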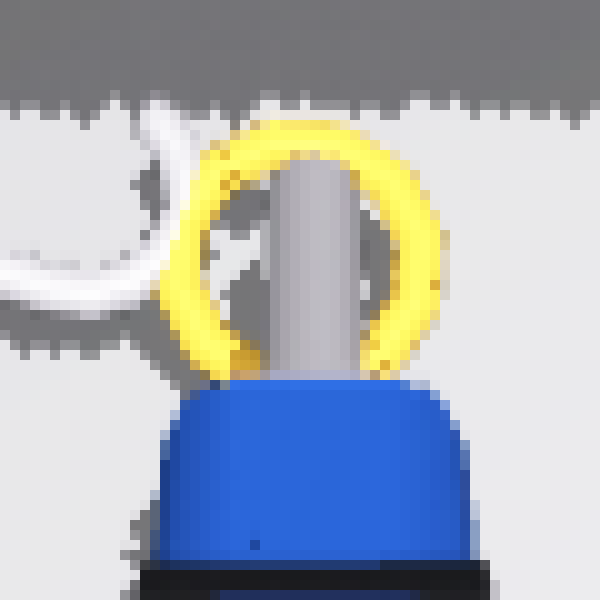

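```bash
python3 - <<'E'
from h import *
E2=EYE+0.8*XCV+0.3*YCV
s0=read_state()
r=tl(np.array([*E2[:2],60.]),speed=40,contact_N=3)
s=read_state();print(r,s["time_s"],s["force"]-s0["force"],s["eef_pos"]-s0["eef_pos"])
im=capture("wrist");cv2.imwrite("pics/w7.png",cv2.resize(im[130:290,200:440,::-1],(800,533),interpolation=2))
im=capture("scene");cv2.imwrite("pics/s7.png",cv2.resize(im[190:226,345:381,::-1],(576,576),interpolation=0))
E
```

```text
False 7.325 [-0.50925883 -0.99223387 -1.77217255] [  0.21437685   1.07702365 -26.44453551]
```

View pics/w7.png

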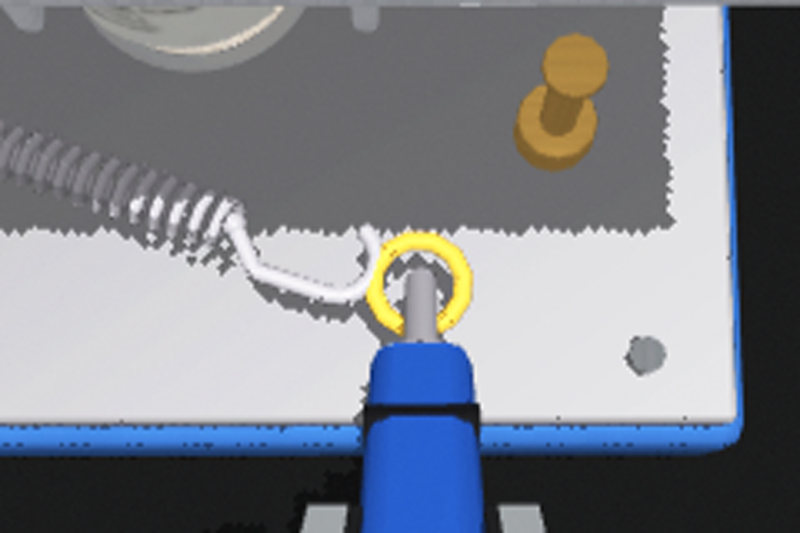

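View pics/s7.png

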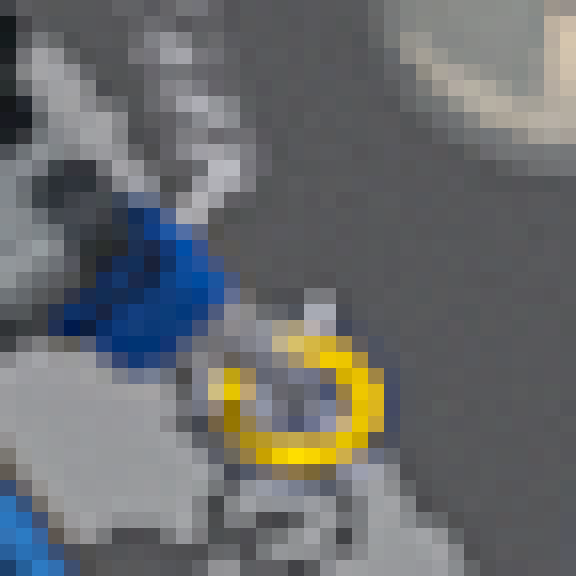

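```bash
python3 - <<'E'
from h import *
s=read_state();W=cam("wrist",s)
print("post",onz(W,372.5,149.8,88),"eye",onz(W,200+420*.3,130+289*.3,75))
tl(polar(178,.30,60),speed=70)
tl(polar(178,.16,60),speed=80)
s=read_state();print(s["time_s"],s["force"],s["wrist_torque"],s["opening"])
im=capture("wrist");cv2.imwrite("pics/w8.png",im[:,:,::-1]);cv2.imwrite("pics/w8a.png",cv2.resize(im[130:290,200:440,::-1],(800,533),interpolation=2))
W=cam("wrist",s);print("post px",proj(W,POST+[0,0,88]),"tip",proj(W,polar(178,.16,60)),proj(W,polar(178,.16,82)),"eye",proj(W,polar(173.5,.16,75)))
E
```

```text
post [640.3878139   84.88229237  88.        ] eye [591.67054056  72.13494814  75.        ]
8.775 [-2.46442899  3.76628443 -0.56820286] [0.6587223  0.87114062 0.49642225] 0.17656647946905935
post px (np.float64(285.3508204032408), np.float64(167.79924492609626)) tip (np.float64(326.15167377285167), np.float64(220.26105968373506)) (np.float64(326.14214393541505), np.float64(214.01716118273117)) eye (np.float64(319.36586656136404), np.float64(215.04045508257192))
```

View pics/w8a.png

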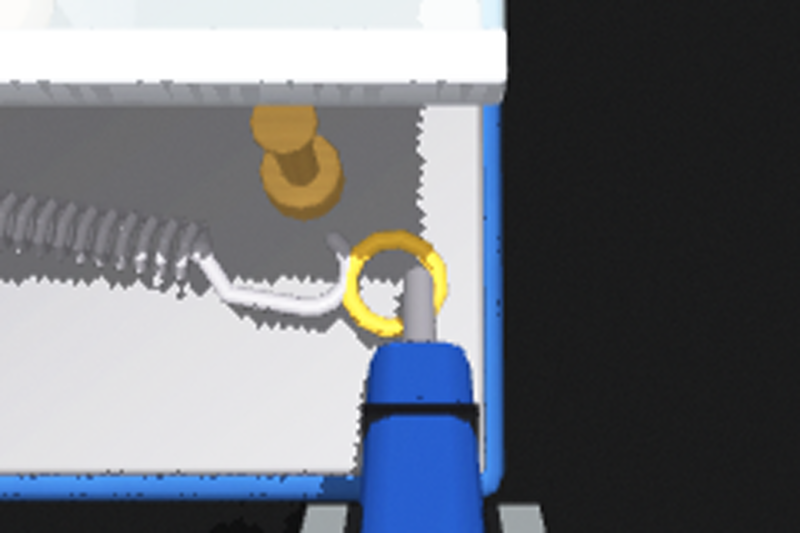

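```bash
python3 - <<'E'
from h import *
tl(polar(178,.07,60),speed=70)
s0=read_state();print(s0["force"])
r=tl(polar(178,-.004,60),speed=40,contact_N=5)
s=read_state();print(r,s["time_s"],s["force"],s["eef_pos"]-toolpose(polar(178,-.004,60),YC,EX,True)[0])
im=capture("wrist");cv2.imwrite("pics/w9.png",im[:,:,::-1]);cv2.imwrite("pics/w9a.png",cv2.resize(im[130:290,200:440,::-1],(800,533),interpolation=2))
W=cam("wrist",s);print("post px",proj(W,POST+[0,0,88]),"eye",proj(W,polar(173.5,0,75)))
im=capture("scene");cv2.imwrite("pics/s9.png",cv2.resize(im[190:240,350:410,::-1],(720,600),interpolation=2))
E
```

```text
[-2.7702216   3.17377557 -0.16246007]
False 9.6833 [-2.98321805  3.25228874 -0.66095294] [ 0.02592306  0.1745399  -0.09989176]
post px (np.float64(280.47704676758866), np.float64(212.55307343549154)) eye (np.float64(318.83263736011), np.float64(216.58699337361918))
```

View pics/w9a.png

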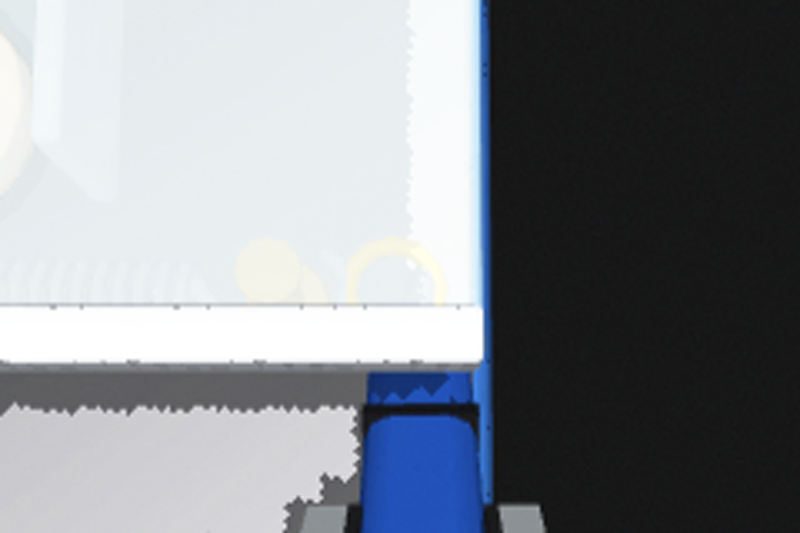

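View pics/s9.png

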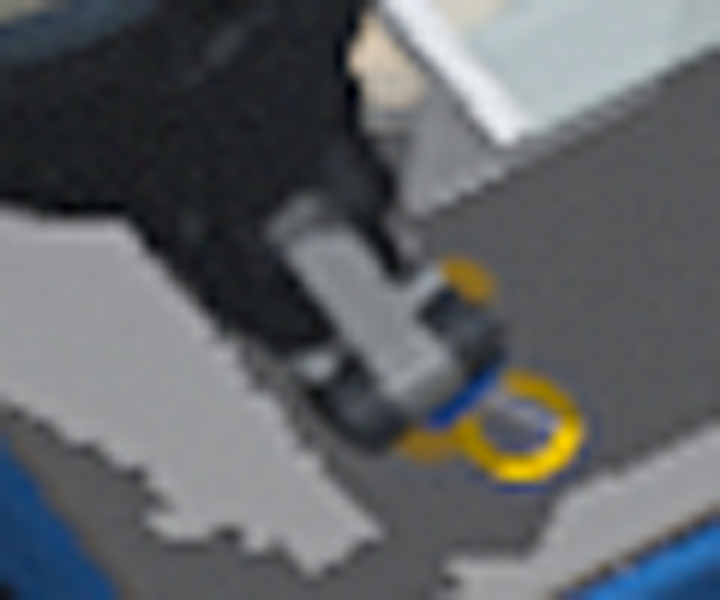

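```bash
python3 - <<'E'
from h import *
r=tl(polar(178,-.009,60),speed=30,contact_N=4);print(r,read_state()["force"])
tl(polar(170.5,-.009,60),speed=40);print(read_state()["force"])
tl(polar(165,-.007,60),speed=40)
s=read_state();print(s["time_s"],s["force"])
im=capture("wrist");cv2.imwrite("pics/w10.png",im[:,:,::-1]);cv2.imwrite("pics/w10a.png",cv2.resize(im[130:290,200:440,::-1],(800,533),interpolation=2))
W=cam("wrist",s);print("post px",proj(W,POST+[0,0,88]),"eye",proj(W,polar(164.8,-.005,75)))
im=capture("scene");cv2.imwrite("pics/s10.png",cv2.resize(im[190:240,350:410,::-1],(720,600),interpolation=2))
E
```

```text
False [-3.65187002  2.62236    -0.59844454]
[-2.58460864  2.34256486 -0.34636793]
10.6583 [-0.35119216  0.45030973 -0.40170363]
post px (np.float64(299.86144938027724), np.float64(213.1279354303101)) eye (np.float64(323.7779302337285), np.float64(215.8674516451166))
```

View pics/w10a.png

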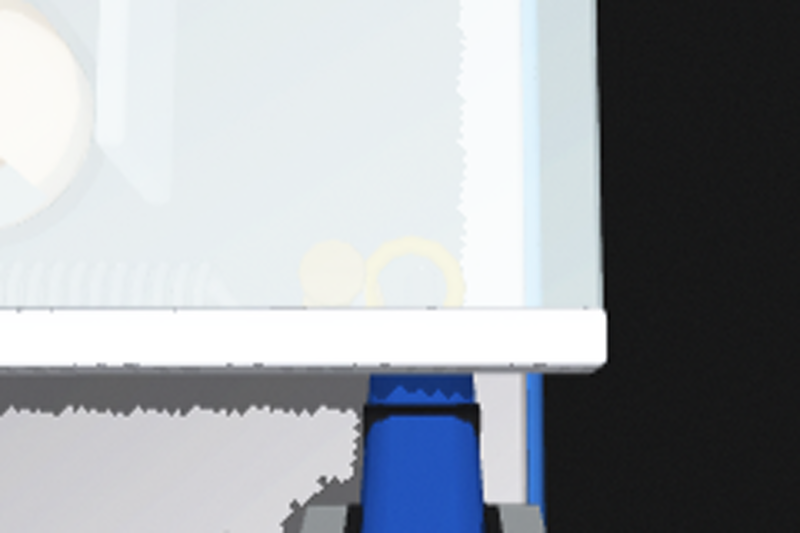

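View pics/s10.png

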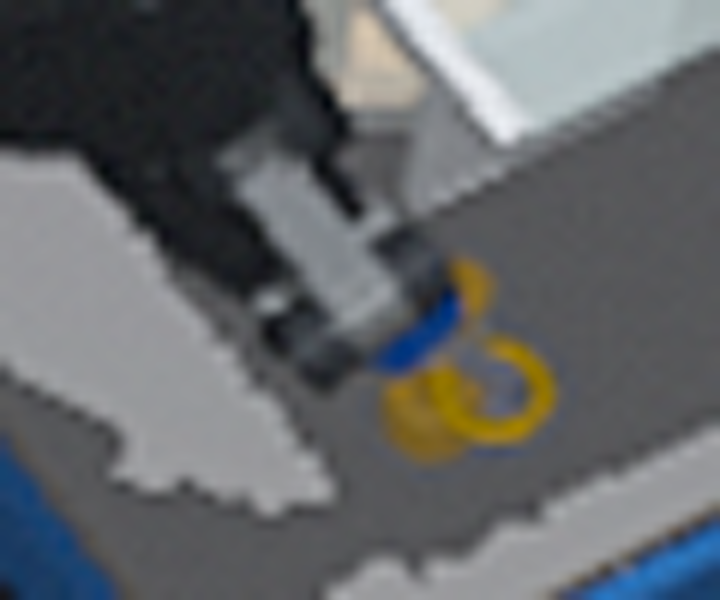

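```bash
python3 - <<'E'
from h import *
s0=read_state()
r=tl(polar(165,-.007,82),speed=50,contact_N=3);s=read_state();print(r,s["time_s"],s["force"]-s0["force"])
if not r:
    tl(polar(165,-.007,95)-50*XCV,speed=130)
    s=read_state();print(s["time_s"],s["force"])
im=capture("wrist");cv2.imwrite("pics/w11.png",im[:,:,::-1])
im=capture("scene");cv2.imwrite("pics/s11.png",cv2.resize(im[140:270,300:460,::-1],(739,600),interpolation=2))
E
```

```text
False 11.35 [-0.33043019  0.41845256 -0.51160415]
11.9 [ 0.48714713 -0.39031543 -1.16797575]
```

View pics/w11.png

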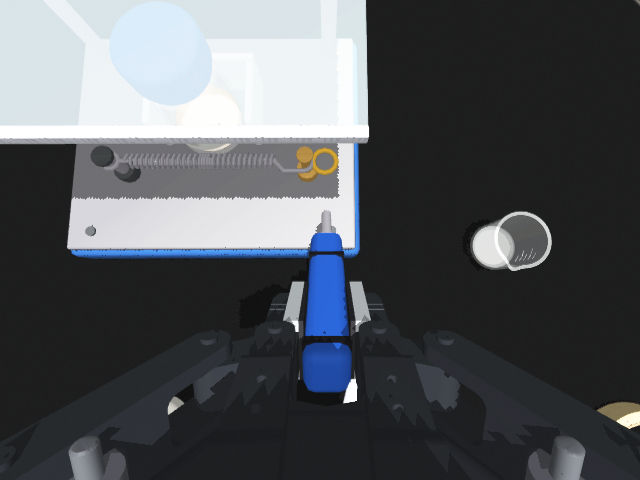

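View pics/s11.png

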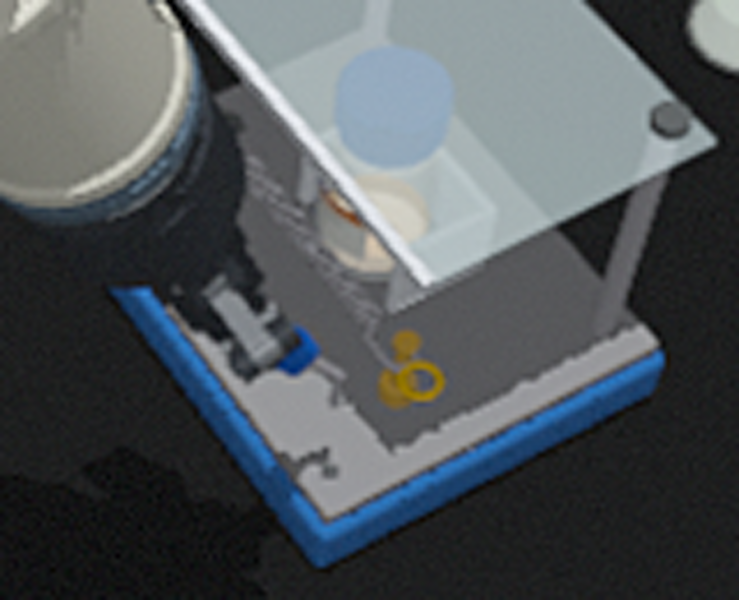

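```bash
python3 - <<'E'
from h import *
for f in("w4","w11"):
    a=cv2.imread(f"pics/{f}.png");h=cv2.cvtColor(a,cv2.COLOR_BGR2HSV)
    m=cv2.inRange(h,(100,130,60),(125,255,255));m[:225]=0
    m[:,:295]=0;m[:,360:]=0
    ys,xs=np.where(m);o=[ys.min(),ys.max()]
    for r in(240,270,300,330,360,380):
        c=np.where(m[r])[0];o.append((c.min()+c.max())/2 if len(c) else None)
    print(f,o)
M=R.from_euler('z',YR,degrees=True).as_matrix()
a=M@np.array([-.57358,0,.81915]);n=M@np.array([.81915,0,.57358])
p=toolpose(SEAT+6*a+50*n,YR,EX,True)
# leave first back/up, then ptp
move_ptp(*p);s=read_state();print(s["time_s"],s["eef_pos"]-p[0])
im=capture("wrist");cv2.imwrite("pics/w12.png",im[:,:,::-1])
E
```

```text
w4 [np.int64(232), np.int64(391), np.float64(326.0), np.float64(326.0), np.float64(326.5), np.float64(326.5), np.float64(326.5), np.float64(326.5)]
w11 [np.int64(225), np.int64(392), np.float64(335.0), np.float64(326.5), np.float64(326.5), np.float64(326.5), np.float64(326.5), np.float64(326.0)]
12.5583 [-0.03425042  0.00556937 -0.35100931]
```

View pics/w12.png

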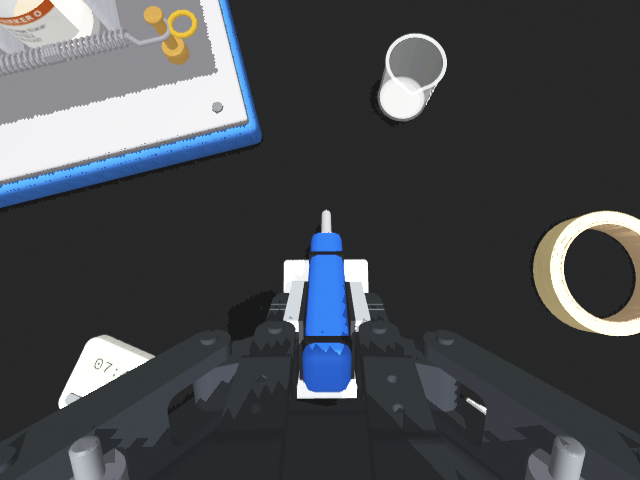

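```bash
python3 - <<'E'
from h import *
M=R.from_euler('z',YR,degrees=True).as_matrix()
a=M@np.array([-.57358,0,.81915]);n=M@np.array([.81915,0,.57358])
F=lambda:read_state()["force"]
r=tl(SEAT+6*a+8*n,YR,speed=70,contact_N=6);print(r,F())
r2=tl(SEAT+6*a,YR,speed=25,contact_N=6);print(r2,F())
r3=tl(SEAT+0*a,YR,speed=15,contact_N=6);s=read_state();print(r3,s["force"],s["time_s"],s["eef_pos"]-toolpose(SEAT,YR,EX,True)[0])
im=capture("wrist");cv2.imwrite("pics/w13.png",im[:,:,::-1])
im=capture("scene");cv2.imwrite("pics/s13.png",cv2.resize(im[190:330,230:380,::-1],(640,597),interpolation=2))
E
```

```text
False [ 0.05631115 -0.36664989 -1.2426793 ]
False [ 1.47878468  0.67385242 -0.76014759]
True [-0.82102893 -0.6007096   3.48513022] 14.2667 [-0.01297337 -0.00694939  0.02868469]
```

View pics/w13.png

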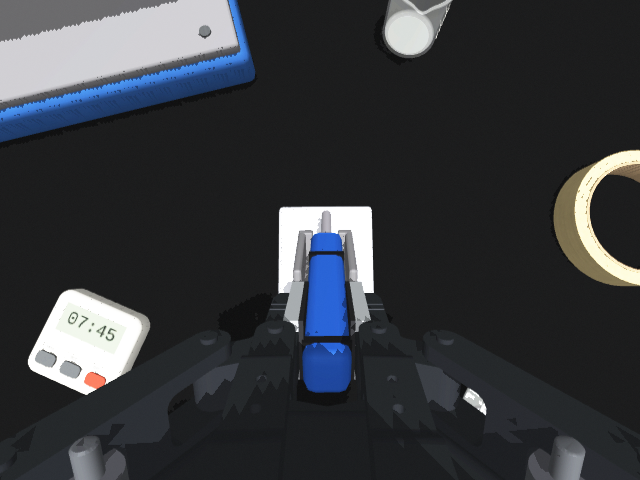

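View pics/s13.png

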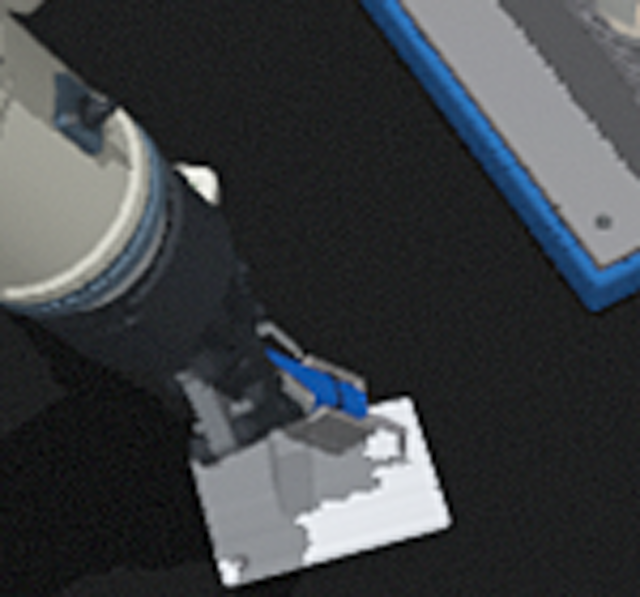

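```bash
python3 - <<'E'
from h import *
move_gripper(1.0);dwell(0.2);print(read_state()["time_s"])
p=toolpose(SEAT,YR,EX,True,40);line_to(p[0],p[1],speed=70)
p=toolpose(np.array([571.5,-109.3,25]),36,EX,True,110);line_to(p[0],p[1],speed=150)
dwell(.4)
s=read_state();im=capture("wrist");cv2.imwrite("pics/w14.png",im[:,:,::-1]);print(s["time_s"])
for f in("w1","w14"):
    a=cv2.imread(f"pics/{f}.png");h=cv2.cvtColor(a,cv2.COLOR_BGR2HSV)
    m=cv2.inRange(h,(95,120,60),(125,255,255));m[:170]=0;m[300:]=0;m[:,:280]=0;m[:,370:]=0
    ys,xs=np.where(m);print(f,ys.min(),ys.max(),xs.min(),xs.max(),xs.mean(),ys.mean())
im=capture("scene");cv2.imwrite("pics/s14.png",im[:,:,::-1])
E
```

```text
15.25
17.0
w1 199 272 309 334 321.47672253258844 237.44692737430168
w14 200 273 311 336 323.74798761609907 238.6359133126935
```

View pics/w14.png

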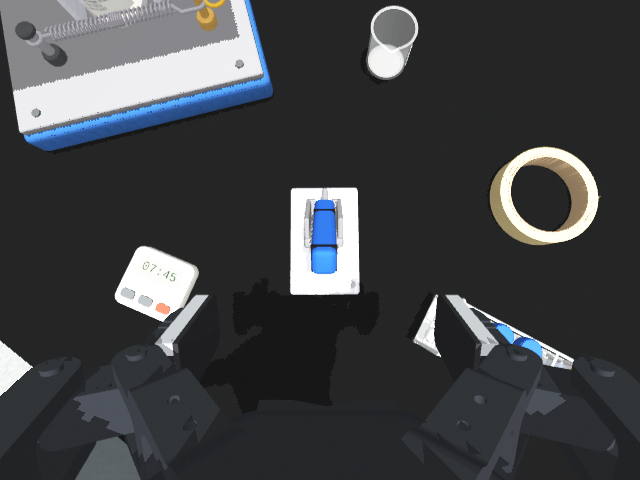

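View pics/s14.png

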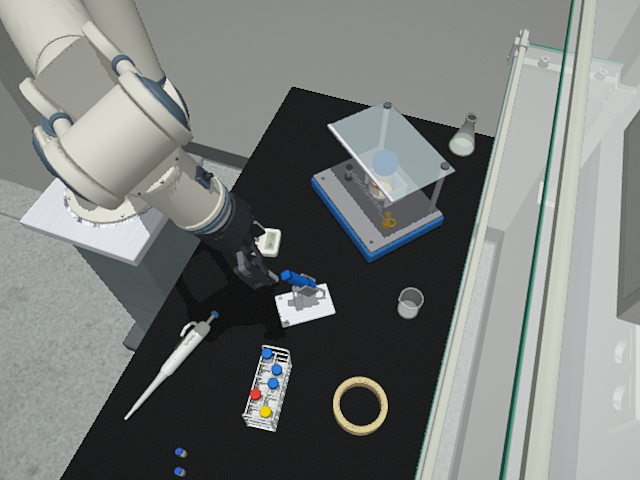

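```bash
python3 -c "
from station import *
print(read_state()['force']);finish_job()"
```

```text
[-0.13046282  0.00486766 -0.00535326]
the job is handed in; nothing more can be done
```

The spring is hung on the brass post in front of the bottle, the puller is back in its rest, and the job is handed in. It took about 17 s of the 43 s allowed.

I gripped the puller by its handle and lowered its tip into the yellow eye. I pulled the spring out about 7 mm past the post, swung the hook over it and let it seat. Then I lifted the tip out, backed away to the front and laid the puller back in its rest.

**Hook:** as I slackened the puller, the side pull on it fell from about 4.5 N to about 0.6 N. Later wrist and scene pictures show the hook still on the post. The gripper held only the handle.

**Puller:** it stopped against the rest at its starting position. In before and after wrist pictures it sits about 1 pixel (roughly 0.7 mm) sideways of where it was, after allowing for a 1-pixel shift of the whole picture. That is within the trough's play.

**Other things:** the bottle, beaker, timer and tape look unmoved in the last pictures. I compared those by eye only, not by measurement.

No check failed. My first shield-edge reading put the post about 5 mm off. I had taken the back of the white edge strip for its front edge, so I used the directly measured post position instead.

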